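Lay the tea carton down in the drinks box and shut the lid

ROBOT

A 6-joint arm with a two-finger parallel gripper is mounted at the origin on a cart in front of the work surface, level with it; the furniture and walls round the work are solid. World frame = base frame: x ahead of the robot, y to its left, z up, the work surface at z = 0. Lengths are in mm, angles in degrees, forces in N, time in s.
With the tool pointing down it reaches from about 325 to 925 mm from the base axis. Payload 3.1 kg.
Tool frame: the origin (TCP) lies on the mounting face of the last link; the fingertips stand 173 mm ahead of it and the grasp point (between the pads) lies 155 mm ahead of it; z points along the fingers, y is the line along which they close (so a half turn about z gives the same grasp; the last joint's range is limited). The gripper opens to 85 mm and grips with 20 to 120 N. Pads are 22 mm wide; open, the fingers measure 114 mm over their backs; the gripper's body (76 mm by 85 mm) begins 54 mm behind the grasp point. The pads swing forward as they close: fully open they stand 13 mm farther back than shut.
Start: joints at [-78.908, 12.427, 92.441, -0, 75.132, -6.429], TCP at [188.182, -596.011, 404.7] pointing down, gripper open.
Joint ranges: [-157.48, 157.48], [-44.54, 120.13], [17.64, 146.25], [-64.5, 244.5], [7.68, 150.69], [-147.95, 147.95]. Speed limits (degrees/s): [159.86, 159.86, 180, 180, 180, 180].

INTERFACE

Orientations are given as [roll, pitch, yaw] about the fixed x, y, z axes, in that order (R = Rz(yaw) Ry(pitch) Rx(roll)).
In Python, from station import ctrl, fingers, cams, models, status gives the robot as it stands. Calls block until the motion is done:
- ctrl.goto(position, orientation): joint-space move of the TCP to a pose.
- ctrl.move_l(position, attitude=None, speed=150): straight line of the TCP; attitude=None keeps the orientation; speed is the mean speed in mm/s.
- ctrl.move_j(angles): joint-space move.
- fingers.grip(opening, squeeze=None): finger opening in mm; squeeze is the grip in N (None keeps the last); returns when the fingers have stopped.
- ctrl.wait(seconds).
- ctrl.solve_ik(position, orientation): joint angles nearest the present ones, or None.
- cams.get_image(name): name is "scene" or "top" or "wrist"; returns (picture, depth): 420x560x3 uint8, red, green, blue; 420x560 float32, mm along the optical axis (not along the pixel's ray), 0 where there is no reading.
- cams.get_calibration(name): a dict with "fx", "fy", "cx", "cy" (pixels), "D" ([k1, k2, p1, p2, k3] as OpenCV has them; the pictures are not rectified), "R" (3x3) and "t" (3): a world point X has camera coordinates R X + t; the wrist camera has in their place "mount" (4x4, takes a point from camera to tool coordinates, whose origin is the TCP and whose axes are the flange's). Camera axes: x right, y down, z forward; pixel columns grow to the right and rows downward; lengths in mm; the calibration is good to about 2 mm. A picture is of the moment at which its call begins: read the wrist's pose just before it. get_calibration takes no time and is no camera call.
A pose or a line that the arm cannot do raises ctrl.Unreachable and nothing moves.
- ctrl.sign_off(): hands the job in; it is judged then, once.
Trained networks look in the newest picture that a camera, given by its name, has taken for a name from the list of things; names that differ only in an ending like _2 or _b are one class to them, and where a whole thing is asked for, a point or a joint stands for the part that bears it (a point fixed in the world has none). Each returns a list of dicts, best first, with "score" (0 to 1); they miss things now and then, are a little off and sometimes report something else, mostly with a low value. They report only what shows in the picture. A call takes as long as a camera call.
- models.look_for(camera, label): "point" ([column, row] in pixels, amid what is visible of it).
- models.trace(camera, label): "region" (420x560 bool, what is visible of it) and "point" ([column, row] in pixels, amid what is visible of it).
- models.pinpoint(camera, label): "point" ([column, row] in pixels: a listed point, or the origin of a listed thing).
Readings, each from a call of its own:
- status.get_t(): time.
- status.get_joint_pos(): joint angles.
- status.get_qvel(): joint speeds.
- status.get_effort(): joint torques, N m.
- status.get_tcp_pos(): TCP position.
- status.get_ee_rot(): TCP orientation.
- status.get_wrist_force(): force on the tool from outside, world axes, zero at the start.
- status.get_moment(): the same for the moment, N m.
- status.get_grip_width(): finger opening in mm.
- status.get_grip_force(): force on a finger pad.
Only numpy, scipy, OpenCV 4.12 (cv2) and the standard library are available. Lean on these libraries where they do the work, as an engineer would, in place of code of your own. Each camera call takes 0.05 s, during which the arm holds its last target. There are 200 camera calls.

TASK

The box for the tea and coffee things will not close because the carton of tea bags stands upright in it. Without grasping or lifting anything, push the carton near its top so that it falls over and lies flat in the cork-lined end of the box, away from the cup, then push the lid down until it is fully shut. Do not disturb the cup and capsules in the box or the loose things around it.

Things in the scene. Friction and masses are not known exactly. Their poses are not given: they have to be found in the camera images.
- box: Fixed wooden box, outside 148 (own x) x 348 (own y) x 66 mm high, inside 130 x 330 x 58, walls 9, floor 8 mm, no dividers. Origin: centre of its underside. +x points to its back (hinge side), y along its length. The carton stands in the middle; one end (+y or -y) is empty and lined with cork, in the other stand the cup and capsules.
- lid (a joint): Lid angle in rad: 0 shut flat on the rim, 1.57 upright, 1.65 stop; starts open, about upright. A plain board 158 x 348 x 10 mm, 0.3 kg, overhanging the front by 10 mm when shut, no knob or catch. The hinge is stiff: it stays at any angle, moves under 1 to 4 N at the free edge, and has to be pushed all the way down.
- lid_hinge (a point): Middle of the lid's hinge line: at the top of the box's back wall, box frame (74, 0, 66) mm. The hinge line runs along the box's y; this point's frame turns with the lid.
- lid_edge (a point): Middle of the lid's free edge, on the face that is its top when shut (and its back, away from the robot, when it stands open); 158 mm from the hinge line.
- carton: Closed cardboard tea carton, 96 (own x) x 40 (own y) x 120 mm tall, about 0.14 kg. Origin: centre of its underside, 8 mm above the worktop. Its thin way (y) lies roughly along the box's length; it stands 62 mm above the box's rim. Pushed high along the box's length it passes its balance at about 0.32 rad and falls on its broad face.
- carton_center (a point): Centre of the carton, 60 mm above its underside along its own z.
- cork: Thin cork sheet (1 mm, flush) lining the empty end of the box's floor, 128 (along the box's x) x 140 mm (along the box's y); origin at its middle, 92 mm from the middle of the box, axes as the box's. The fallen carton may overhang its inner edge by 2 cm or so.
- cup: Small green espresso cup, 65 mm wide, 94 mm over the handle, 52 mm high (below the rim of the box), standing loose in the other end of the box, 92 mm from the middle; origin: centre of its underside with the handle. The handle points to the front of the box.
- cap_a: Coffee capsule, 36 mm wide, 28 mm high, loose beside the cup; origin: centre of its underside.
- cap_b: Second coffee capsule of the same shape, on the other side of the cup's handle.
- sugar_jar: Glass jar with a lid, 65 mm wide, 95 mm high, loose on the worktop to the left of the box; origin: centre of its underside.
- spoon: Teaspoon, 138 x 28 x 12 mm, loose on the worktop in front of the box; origin: its middle.
- mug_1: Tall mug, 80 x 113 x 91 mm, loose on the worktop at the back left; origin: centre of its underside.
- gas_lighter: Red and black gas lighter, 25 x 196 x 28 mm, lying loose to the right of the box; origin: its middle.
- pen_1: Ball pen, 11 x 145 x 9 mm, lying loose on the worktop in front of the box, to the right; origin: its middle.

How it is judged:
By the outcome, as a careful person would: the job done as asked, in the order asked, and still so for the second after the job is handed in, with the robot touching nothing.
It also fails if it takes over 45 s, if anything falls off the work surface, if the arm or the gripper's body presses on something with over 40 N, if the wrist force passes 120 N, or if a joint passes its speed limit or range.

## Working session

There is one attempt and no reset: what is moved stays moved. The work goes in short steps, each a Python script; the robot and the scene stay as the last script left them, time stands still between calls to the robot, and variables do not carry over. Pictures are saved under pics/ and viewed, at most 10 in all, crops included, and the job is handed in when it is done.

```bash
mkdir -p pics
cat > h.py <<'E'
import numpy as np, cv2
from station import ctrl, fingers, cams, models, status
def world(cam, uv, depth=None, z=None):
    c=cams.get_calibration(cam); K=np.array([[c['fx'],0,c['cx']],[0,c['fy'],c['cy']],[0,0,1.]])
    uv=np.asarray(uv,float).reshape(-1,1,2)
    n=cv2.undistortPoints(uv,K,np.array(c['D'],float)).reshape(-1,2)
    r=np.c_[n,np.ones(len(n))]; R=np.array(c['R']);t=np.array(c['t'])
    o=-R.T@t; d=r@R
    if z is not None: s=(z-o[2])/d[:,2]
    else: s=np.asarray(depth,float)
    return o+d*s[:,None]
def cloud(cam,D):
    v,u=np.mgrid[0:420,0:560]; P=world(cam,np.c_[u.ravel(),v.ravel()],D.ravel()).reshape(420,560,3)
    P[D<=0]=np.nan; return P
E
python3 - <<'E'
from h import *
ims=[]
for c in ("scene","top"):
    I,D=cams.get_image(c); cv2.imwrite(f'pics/{c}0.png',I[:,:,::-1]); np.save(f'{c}0.npy',D)
    P=cloud(c,D)
    for l in ("box","lid","carton","cork","cup","cap_a","sugar_jar","mug_1"):
        for r in models.trace(c,l)[:2]:
            q=P[r['region']]; q=q[~np.isnan(q[:,0])]
            if len(q): print(c,l,round(r['score'],2),np.round(r['point']),len(q),np.round(np.percentile(q,[2,50,98],axis=0)).tolist())
    for l in ("lid_hinge","lid_edge","carton","carton_center","box","cork","cup"):
        r=models.pinpoint(c,l)
        if r: p=r[0]['point']; print('pin',c,l,round(r[0]['score'],2),np.round(p,1))
print(status.get_t())
E
```

```text
scene box 0.72 [337. 213.] 3096 [[386.0, -436.0, 3.0], [528.0, -370.0, 71.0], [589.0, -76.0, 223.0]]
scene lid 0.79 [347. 204.] 1533 [[520.0, -437.0, 74.0], [548.0, -370.0, 155.0], [589.0, -280.0, 223.0]]
scene cup 0.72 [347. 199.] 1568 [[520.0, -438.0, 74.0], [548.0, -370.0, 157.0], [590.0, -277.0, 223.0]]
scene sugar_jar 0.94 [228. 181.] 533 [[470.0, 88.0, 5.0], [488.0, 101.0, 59.0], [524.0, 140.0, 97.0]]
scene mug_1 0.74 [253. 152.] 584 [[686.0, 216.0, 4.0], [711.0, 237.0, 58.0], [766.0, 299.0, 89.0]]
pin scene lid_hinge 0.94 [330.3 208.1]
pin scene lid_edge 0.6 [250.7 164.2]
pin scene box 0.67 [306.3 233.6]
pin scene cup 0.68 [315.9 247.5]
top box 0.59 [316. 190.] 4652 [[408.0, -419.0, 3.0], [547.0, -293.0, 65.0], [657.0, -80.0, 225.0]]
top box 0.48 [314. 170.] 1723 [[528.0, -423.0, 94.0], [594.0, -270.0, 189.0], [661.0, -123.0, 226.0]]
top lid 0.89 [315. 173.] 1866 [[526.0, -429.0, -0.0], [594.0, -273.0, 188.0], [664.0, -123.0, 226.0]]
top carton 0.75 [274. 189.] 1727 [[492.0, -231.0, 4.0], [563.0, -157.0, 9.0], [632.0, -85.0, 14.0]]
top carton 0.62 [301. 282.] 220 [[253.0, -327
[... 191 characters left out ...]
 -361.0, 6.0], [496.0, -333.0, 30.0], [529.0, -305.0, 62.0]]
top cap_a 0.64 [335. 228.] 112 [[411.0, -365.0, 7.0], [430.0, -346.0, 21.0], [446.0, -332.0, 37.0]]
top cap_a 0.57 [311. 219.] 96 [[444.0, -289.0, 4.0], [459.0, -271.0, 28.0], [475.0, -257.0, 38.0]]
top sugar_jar 0.58 [184. 205.] 415 [[479.0, 93.0, 20.0], [505.0, 115.0, 94.0], [532.0, 147.0, 99.0]]
top mug_1 0.65 [137. 134.] 830 [[692.0, 220.0, 4.0], [736.0, 270.0, 45.0], [770.0, 307.0, 92.0]]
pin top lid_hinge 0.6 [310.  173.5]
pin top lid_edge 0.87 [318.3 163.5]
pin top carton 0.59 [301.9 203.7]
pin top carton_center 0.56 [301.2 199.1]
pin top box 0.61 [296.7 201.4]
pin top cork 0.3 [402.5 237.7]
pin top cup 0.8 [328.7 213.9]
1.6
```

Run:
```python
import cv2
a=cv2.imread('pics/scene0.png'); b=cv2.imread('pics/top0.png')
cv2.imwrite('pics/s1.png',cv2.resize(a,(784,588)))
cv2.imwrite('pics/t1.png',cv2.resize(b[120:300,200:440],(800,600),interpolation=cv2.INTER_CUBIC))
```

```text
(no output)
```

View pics/s1.png

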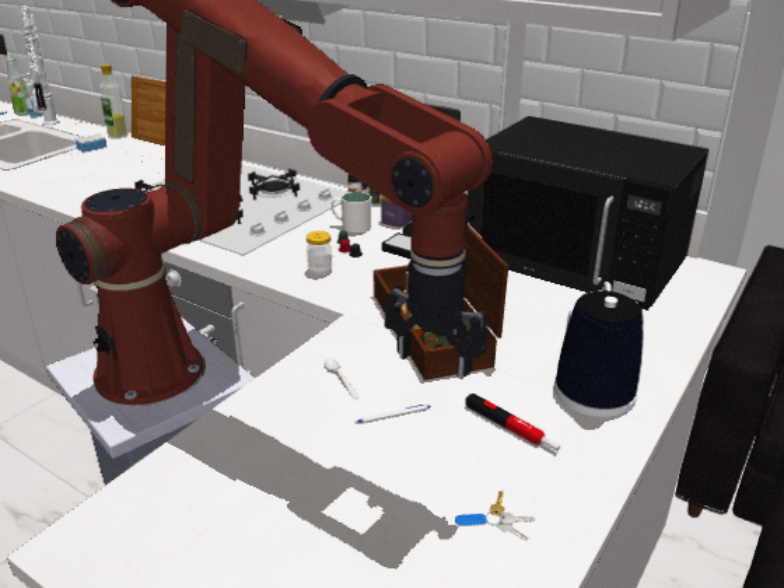

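View pics/t1.png

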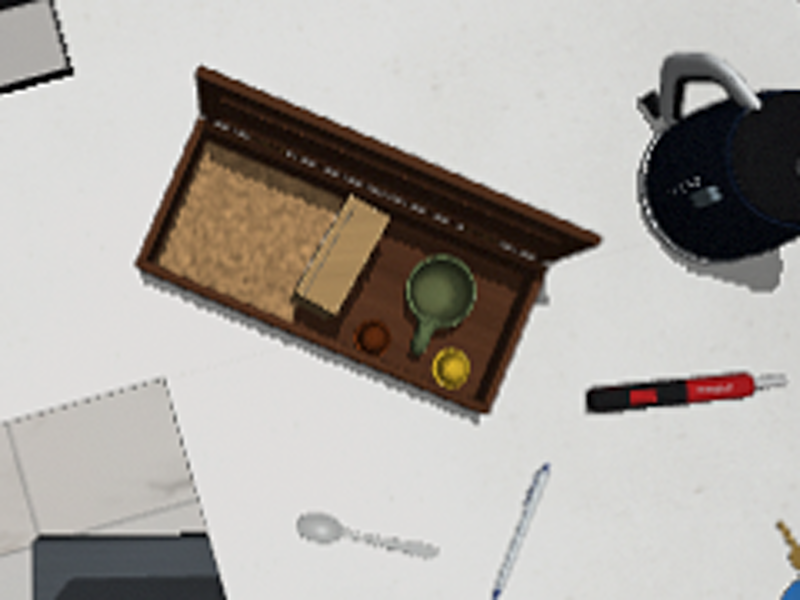

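The top crop shows the cork end at left (+y), the carton in the middle (top about crop (345,255)), cup and capsules at right, and the lid upright at the back. Next I fit the box rim and the carton top from the depth.

Run:
```python
from h import *
D=np.load('top0.npy'); P=cloud('top',D)
v,u=np.mgrid[0:420,0:560]
roi=(u>235)&(u<390)&(v>135)&(v<255)
c=np.array([[140,266],[490,412],[203,120],[545,268]])*.3+[200,120]
print('corners',world('top',c,z=66).round(1).tolist())
ct=np.array([[352,197],[388,212],[338,315],[293,297]])*.3+[200,120]
print('cartontopcorners',world('top',ct,z=128).round(1).tolist())
m=roi&(abs(P[:,:,2]-128)<8)&(P[:,:,0]<560)
q=P[m][:,:2].astype(np.float32)
# carton cluster
lab=cv2.connectedComponentsWithStats(m.astype(np.uint8))
for i in range(1,lab[0]):
    if lab[2][i][4]>20:
        qq=P[lab[1]==i]; print('top128',lab[2][i],qq.mean(0).round(1),cv2.minAreaRect(qq[:,:2].astype(np.float32)))
m=roi&(abs(P[:,:,2]-66)<6)
lab=cv2.connectedComponentsWithStats(m.astype(np.uint8))
for i in range(1,lab[0]):
    if lab[2][i][4]>40:
        qq=P[lab[1]==i]; print('rim',lab[2][i],qq.mean(0).round(1),cv2.minAreaRect(qq[:,:2].astype(np.float32)))
m=roi&(P[:,:,2]>150); qq=P[m]; m2=qq[:,2]>205
print('lid',len(qq),cv2.minAreaRect(qq[m2][:,:2].astype(np.float32)),np.percentile(qq[:,2],99))
print('cork',world('top',models.trace('top','cork')[0]['point'],z=9))
```

```text
corners [[525.4, -61.2, 66.0], [388.4, -374.4, 66.0], [657.1, -119.7, 66.0], [518.0, -428.2, 66.0]]
cartontopcorners [[577.0, -247.6, 128.0], [563.7, -278.3, 128.0], [476.1, -233.6, 128.0], [492.0, -195.4, 128.0]]
top128 [289 185  28  30 427] [ 522.8 -235.9  127.9] ((527.4523315429688, -237.6646270751953), (40.36570739746094, 95.62669372558594), 59.23406219482422)
rim [240 155 126  90 979] [ 523.8 -244.5   65.4] ((523.470947265625, -243.6782684326172), (348.99127197265625, 149.69952392578125), 66.18165588378906)
lid 1161 ((597.9844970703125, -275.521728515625), (344.9931640625, 11.606215476989746), 66.10963439941406) 227.0431467914702
cork [[ 567.04631526 -158.64630251    9.        ]]
```

```bash
cat >> h.py <<'E'
C=np.array([523.5,-243.7]); A=np.radians(66.18)
BX=np.array([np.sin(A),-np.cos(A)]); BY=np.array([np.cos(A),np.sin(A)])
def tcp(bx,by,tipz): return [*(C+BX*bx+BY*by), tipz+173]
def inbox(P):
    q=np.array(P)[...,:2]-C; return np.stack([q@BX,q@BY,np.array(P)[...,2]],-1)
E
python3 - <<'E'
from h import *
P=inbox(cloud('top',np.load('top0.npy')))
# obstacles behind the lid
m=(P[...,0]>95)&(P[...,0]<320)&(abs(P[...,1])<200)&(P[...,2]>20)
q=P[m]; print('behind',len(q), np.percentile(q,[0,50,100],axis=0).round() if len(q) else '')
P2=inbox(cloud('scene',np.load('scene0.npy')))
q=P2[(P2[...,0]>95)&(P2[...,0]<400)&(abs(P2[...,1])<150)&(P2[...,2]>20)]; print('behind scene',len(q),np.percentile(q,[1,50,99],axis=0).round() if len(q) else '')
for yaw in (66.18,-113.82):
    for p in (tcp(3,-55,250),tcp(3,-55,106),tcp(3,35,106)):
        print(yaw,ctrl.solve_ik(p,[180,0,yaw]))
for yaw in (66.18,-113.82,-23.82,156.18):
    for p in (tcp(110,0,270),tcp(110,0,195),tcp(-60,0,76)):
        print(yaw,ctrl.solve_ik(p,[180,0,yaw]))
E
```

```text
behind 10066 [[ 113. -200.   20.]
 [ 199.  128.  677.]
 [ 320.  200.  786.]]
behind scene 8069 [[ 163. -140.   25.]
 [ 333.   50.  255.]
 [ 398.  148.  661.]]
66.18 [-37.24145433   6.64967861  97.05083298   0.          76.29948841
 -13.42145433]
66.18 [-37.24145433  15.40979624 103.38789075   0.          61.20231301
 -13.42145433]
66.18 [-2.84251699e+01  1.50425538e+01  1.03850661e+02 -2.54444375e-14
  6.11067850e+01 -4.60516986e+00]
-113.82 None
-113.82 None
-113.82 None
66.18 [-30.62457679  18.42180961  80.96197198   0.          80.6162184
  -6.80457679]
66.18 [-30.62457679  21.54238886  85.04453511   0.          73.41307602
  -6.80457679]
66.18 [-3.28700871e+01  1.05582110e+01  1.13219966e+02 -2.54444375e-14
  5.62218233e+01 -9.05008713e+00]
-113.82 None
-113.82 None
-113.82 None
-23.82 [-3.06245768e+01  1.84218096e+01  8.09619720e+01 -2.54444375e-14
  8.06162184e+01  8.31954232e+01]
-23.82 [-3.06245768e+01  2.15423889e+01  8.50445351e+01 -2.54444375e-14
  7.34130760e+01  8.31954232e+01]
-23.82 [-3.28700871e+01  1.05582110e+01  1.13219966e+02 -2.54444375e-14
  5.62218233e+01  8.09499129e+01]
156.18 [-30.62457679  18.42180961  80.96197198   0.          80.6162184
 -96.80457679]
156.18 [-30.62457679  21.54238886  85.04453511   0.          73.41307602
 -96.80457679]
156.18 [-32.87008713  10.55821096 113.21996573   0.          56.2218233
 -99.05008713]
```

Run:
```python
from h import *
for c in ("top","scene"):
    W=cloud(c,np.load(c+'0.npy')); P=inbox(W)
    ok=(P[...,0]>80)&(P[...,0]<330)&(P[...,1]>-250)&(P[...,1]<250)&(P[...,2]>15)
    for xs in range(80,330,50):
        row=[]
        for ys in range(-250,250,100):
            q=P[ok&(P[...,0]>=xs)&(P[...,0]<xs+50)&(P[...,1]>=ys)&(P[...,1]<ys+100)]
            row.append(f"{len(q)}:{np.percentile(q[:,2],[3,97]).round() if len(q)>5 else ''}")
        print(c,xs,row)
fingers.grip(45)
ctrl.goto(tcp(3,-58,250),[180,0,66.18])
ctrl.move_l(tcp(3,-58,108),speed=150)
I,D=cams.get_image('wrist'); cv2.imwrite('pics/w1.png',I[:,:,::-1])
I,D=cams.get_image('top'); cv2.imwrite('pics/t2.png',I[:,:,::-1])
I,D=cams.get_image('scene'); cv2.imwrite('pics/s2.png',I[:,:,::-1])
a=cv2.imread('pics/s2.png'); b=cv2.imread('pics/t2.png')
cv2.imwrite('pics/m2.png',cv2.resize(np.vstack([a[60:300,120:500],b[60:300,60:440]]),None,fx=1.25,fy=1.25))
print(status.get_t(),status.get_wrist_force(),status.get_tcp_pos())
```

```text
top 80 ['14:[219. 226.]', '80:[219. 226.]', '82:[220. 227.]', '101:[220. 687.]', '4088:[611. 797.]']
top 130 ['41:[ 16. 125.]', '0:', '0:', '1502:[641. 747.]', '1741:[612. 766.]']
top 180 ['364:[ 19. 182.]', '0:', '294:[680. 689.]', '1835:[640. 731.]', '625:[ 31. 294.]']
top 230 ['412:[ 24. 190.]', '0:', '1106:[639. 697.]', '229:[641. 709.]', '1328:[ 31. 295.]']
top 280 ['10:[ 82. 123.]', '201:[604. 655.]', '480:[604. 672.]', '1123:[ 31. 295.]', '233:[ 45. 296.]']
scene 80 ['58:[ 81. 222.]', '18:[221. 225.]', '12:[221. 224.]', '0:', '261:[603. 631.]']
scene 130 ['0:', '0:', '0:', '207:[603. 638.]', '150:[603. 635.]']
scene 180 ['8:[126. 145.]', '0:', '4:', '436:[604. 642.]', '614:[ 80. 270.]']
scene 230 ['40:[103. 191.]', '0:', '532:[602. 650.]', '143:[ 27. 642.]', '1655:[ 39. 292.]']
scene 280 ['0:', '229:[603. 658.]', '484:[603. 656.]', '1880:[ 25. 289.]', '219:[ 64. 295.]']
4.975 [ 0.73055889 -0.21896345  0.09275979] [ 503.35061451 -298.35834377  282.49288762]
```

View pics/m2.png

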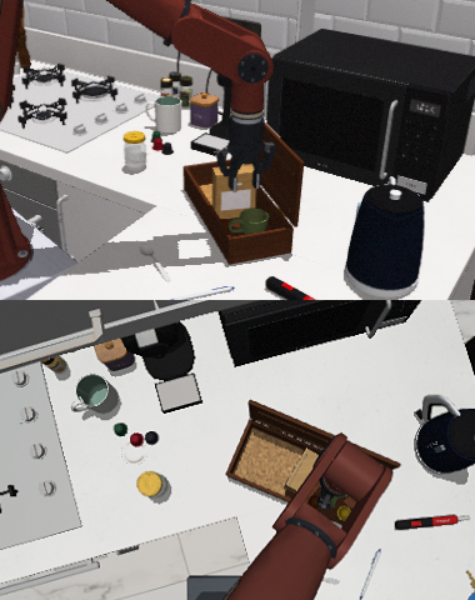

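The scene half shows the two open fingers above the cup behind the carton's narrow-way face (scene about (240,175)). The top half confirms the cork end is clear and the lid upright. Now I push toward +y.

Run:
```python
from h import *
for y in (-30,-20,-10,0,10,18,24):
    ctrl.move_l(tcp(3,y,108),speed=60)
    print(y,status.get_t(),np.round(status.get_wrist_force(),2))
ctrl.wait(0.4)
ctrl.move_l(tcp(3,-40,108),speed=200)
ctrl.move_l(tcp(3,-40,255),speed=250)
ctrl.goto(tcp(125,-60,270),[180,0,66.18])
for c in ('top','scene'):
    I,D=cams.get_image(c); cv2.imwrite(f'pics/{c}3.png',I[:,:,::-1]); np.save(f'{c}3.npy',D)
P=inbox(cloud('top',np.load('top3.npy')))
for z0,z1 in ((40,58),(100,140)):
    m=(abs(P[...,0])<64)&(P[...,1]>-20)&(P[...,1]<164)&(P[...,2]>z0)&(P[...,2]<z1); q=P[m]
    print(len(q), cv2.minAreaRect(q[:,:2].astype(np.float32)) if len(q)>10 else '', np.median(q[:,2]) if len(q) else '')
a=cv2.imread('pics/scene3.png'); b=cv2.imread('pics/top3.png')
cv2.imwrite('pics/m3.png',cv2.resize(np.vstack([a[60:300,120:500],b[60:300,60:440]]),None,fx=1.25,fy=1.25))
print(status.get_t())
```

```text
-30 5.5917 [ 0.18 -0.5  -0.52]
-20 5.9083 [-0.94 -0.96  0.29]
-10 6.225 [ 0.26 -0.73 -0.31]
0 6.5417 [ 0.46 -0.26  1.2 ]
10 6.8583 [ 0.57 -0.15 -0.09]
18 7.1417 [-0.94  0.36  0.54]
24 7.3917 [-0.44  0.4   0.18]
1231 ((15.016731262207031, 87.71809387207031), (120.07674407958984, 106.10444641113281), 84.16583251953125) 48.00159650864566
0  
9.6667
```

View pics/m3.png

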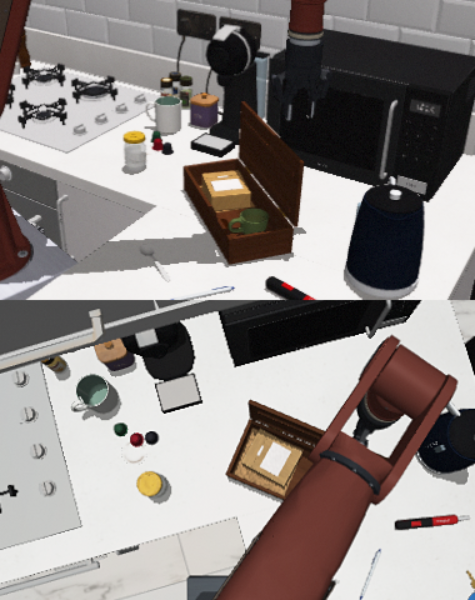

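The carton lies flat on the cork: its top is at z = 48, box y about 28 to 148, well clear of the cup (top about (335,455)). Now I close the fingers and swing the lid down along its arc.

Run:
```python
from h import *
O=[180,0,66.18]
fingers.grip(0)
ctrl.goto(tcp(125,-30,270),O)
ctrl.move_l(tcp(125,-30,205),speed=150)
r=135
for th in np.arange(1.6,0.05,-0.14):
    c,s=np.cos(th),np.sin(th)
    p=tcp(74-r*c+10*s+15,-30,66+r*s+10*c)
    ctrl.move_l(p,speed=90)
    f=status.get_wrist_force(); print(round(th,2),np.round(f,1))
    if np.linalg.norm(f)>40: print('stop'); break
print(status.get_t())
for z in (84,81,79,77,76,75,74,73,72,71):
    ctrl.move_l(tcp(74-r+15,-30,z),speed=40)
    f=status.get_wrist_force(); print(z,np.round(f,1),np.round(status.get_tcp_pos()[2]-173,1))
    if f[2]>18: break
print(status.get_t())
```

```text
1.6 [ 0.3 -0.9  0.5]
1.46 [-0.1  0.   0.6]
1.32 [0.9 0.2 0.2]
1.18 [-0.2  0.3  0.2]
1.04 [ 0.7  0.2 -0.6]
0.9 [-0.1  0.2 -0.5]
0.76 [-0.2  0.5 -0.2]
0.62 [0.6 0.8 1.1]
0.48 [ 0.4 -0.3 -0.6]
0.34 [ 0.2 -0.3 -0.2]
0.2 [-0.4 -0.3 -0.1]
0.06 [-0.5  0.3  0.2]
15.3417
84 [-0.6 -0.4  0.4] 84.4
81 [-0.1 -0.1  0.5] 81.0
79 [0.9 0.1 0.2] 78.8
77 [ 0.2  0.4 -0.8] 76.8
76 [-1.4  1.4  4.6] 76.5
75 [-3.7  2.3 10.7] 76.4
74 [-6.   2.9 14.8] 76.3
73 [-8.   4.8 21.1] 76.3
17.3417
```

Run:
```python
from h import *
ctrl.move_l(tcp(-46,-30,90),speed=60)
ctrl.move_l(tcp(-46,-30,260),speed=250)
ctrl.move_j([-78.908, 12.427, 92.441, 0, 75.132, -6.429])
for c in ('top','scene'):
    I,D=cams.get_image(c); cv2.imwrite(f'pics/{c}4.png',I[:,:,::-1]); np.save(f'{c}4.npy',D)
P=inbox(cloud('top',np.load('top4.npy')))
m=(P[...,0]>-90)&(P[...,0]<80)&(abs(P[...,1])<165)&(P[...,2]>40); q=P[m]
for a,b in ((-85,-60),(-20,20),(50,75)):
    k=q[(q[:,0]>a)&(q[:,0]<b)]; print(a,b,np.percentile(k[:,2],[5,50,95]).round(1))
a=cv2.imread('pics/scene4.png'); b=cv2.imread('pics/top4.png')
cv2.imwrite('pics/m4.png',cv2.resize(np.vstack([a[60:300,120:500],b[60:300,60:440]]),None,fx=1.25,fy=1.25))
print(status.get_t())
```

```text
-85 -60 [71.7 75.7 79. ]
-20 20 [72.1 75.7 79.2]
50 75 [72.2 75.8 79.7]
20.3417
```

View pics/m4.png

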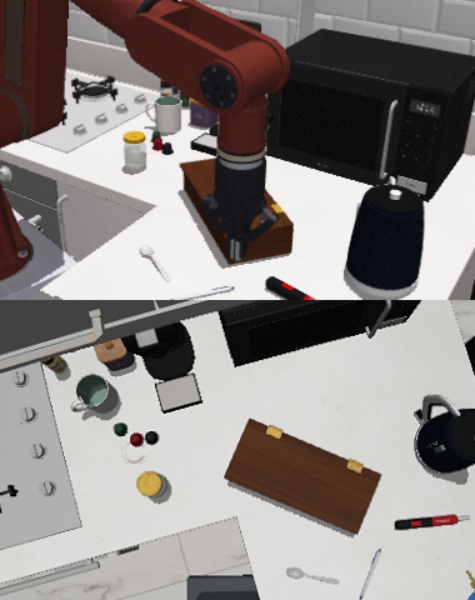

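The lid is shut and level (z about 75.7 from front to back), and the loose things sit where they were. The arm is back at its start pose and touching nothing.

```bash
python3 -c "
from h import *
print(ctrl.sign_off())"
```

```text
the job is handed in; nothing more can be done
None
```

The carton was tipped flat into the cork end, the lid pushed fully shut, and the job handed in at about 20 s; the pictures show nothing else moved, though the cup and capsules were last seen just before the lid closed.

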